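# Unlock a microscope's filter slide and hold it at the index mark

## Task

Take the locking pin out of the filter slide on the bench and leave it lying loose in the open parts tray. Then pull the spring-return slide out by its upright knob until its pointer lines up with the tip of the index clamp, and keep it there: finish while the gripper is still holding the slide steady at that mark. Do not disturb the other things on the bench.

Things in the scene. Friction and masses are not known exactly. Their poses are not given: they have to be found in the camera images.
- unit: Filter-slide unit, fixed to the bench: base plate 340 x 92 x 12 mm, black housing with white cover (125 x 119 mm, top 62 mm high), its face 105 mm to +x of the origin. Origin on the bench below the closed slide's knob. The slide comes out along the unit's -x (towards the robot). A guide block 36 x 62 mm, top 34 mm above the bench, centred 50 mm to +x, has the pin's 12 mm through hole.
- slide: Sprung steel bar 36 mm wide, top 36 mm above the bench, with an upright round black knob (22 mm diameter, 24 at the foot, 36 to 87 mm above the bench). Axes as the unit's; origin at the unit's origin when closed, moving with it along the unit's -x, up to 90 mm. A spring pulls it shut: 6 N closed, 8.4 to 10.5 N at the mark; let go, it springs back. The pin locks it.
- slide_knob (a point): Centre of the knob's upright axis, 64 mm above the bench, 28 mm above the bar: where to pinch it from above, from any side.
- slide_pointer (a point): Tip of the small pointer on the +y edge of the bar, level with the knob's axis (25 mm to its side), 36 mm above the bench.
- clamp: Index clamp, the mark: aluminium block 14 x 14 mm, 26 mm tall, with a thumbscrew, fixed on the base plate beside the slide on the unit's +y side, top 38 mm above the bench; 40 to 75 mm out from the closed slide's pointer. Origin on the slide's centre line, 12 mm above the bench; axes as the unit's. At the mark, slide_pointer (and the knob's axis) has the same unit x as this origin.
- clamp_tip (a point): Tip of the clamp's pointer, 27 mm to the side of the slide's centre line, 36 mm above the bench, 2 mm from the line of the slide's own pointer.
- pin: Loose steel locking pin, 70 g, 60 mm long: shank 10 mm diameter x 22 mm, flange 20 x 4 mm resting on the bar, neck, flat head 26 (own x) x 14 (own y) x 30 mm tall (at 30 to 60 mm). Origin at the shank's tip, z up the pin. Stands upright through slide and guide block, 50 mm behind the knob, origin 14 mm above the bench, head turned up to 0.3 rad from the unit's axes. Lifting it 30 mm frees it.
- pin_mid (a point): Point on the pin's axis 30 mm from the shank's tip (mid-length).
- tray: Open parts tray, grey, fixed: 180 (x) x 150 (y) mm outside, 25 mm tall, walls and floor 4 mm. Origin at the centre of its underside. Left or right of the unit.
- keypad: Grey control pad with green screen and black keys, 130 x 150 x 26 mm, fixed, on the other side of the unit from the tray. Not part of the job.
- oil_bottle: Bystander: small white bottle with a black cap, 32 mm in diameter, 70 mm tall, loose. Origin under its centre.
- objective: Bystander: brass microscope objective standing nose up, 34 mm in diameter, 46 mm tall, loose. Origin under its centre.
Things that resemble listed ones, but are neither listed nor needed, are in the scene too. Several things have the shape of the pin; the one meant has the colours described above.

How it is judged (in metres and radians):
On the way, in this order (a step that is already met when the one before it is completed fails the run):
1. the locking pin lies in the parts tray, let go (x of pin_mid in the frame of tray between -0.086 and 0.086 m and y of pin_mid in the frame of tray between -0.071 and 0.071 m and z of pin_mid in the frame of tray between 0 and 0.042 m and contact force between the fingers and pin below 0.2 N), for 0.2 s.
2. the gripper holds the slide with its pointer at the mark (x of slide_pointer in the frame of clamp between -0.005 and 0.005 m and contact force between the fingers and slide above 3 N), for 0.5 s.
At the end, for the whole second after the job is handed in: The slide's pointer is within 5 mm of the clamp's tip along the travel and still (under 0.02 m/s), the fingers pressing on the slide with over 3 N; the pin lies at rest in the tray, within its walls, its mid-length under 42 mm above the tray's underside, not touched by the fingers (all of step 1 and all of step 2 and linear speed of pin below 0.05 m/s and linear speed of slide below 0.02 m/s); the arm keeps its last pose, push and grip.
It fails at once if a bystander (oil bottle or objective) was moved by more than 20 mm (distance of any of oil_bottle, objective from where it was at the start of the episode above 0.02 m).
It fails at once if the control pad was pressed by the robot or had something set on it with more than 2 N (contact force between any of the arm, the fingers and keypad above 2 N).
It also fails if it takes over 51 s, if anything falls off the work surface, if the arm or the gripper's body presses on something with over 40 N, if the wrist force passes 120 N, or if a joint passes its speed limit or range.

## Robot

A 6-joint arm with a two-finger parallel gripper is mounted at the origin on the work surface. World frame = base frame: x ahead of the robot, y to its left, z up, the work surface at z = 0. Lengths are in mm, angles in rad, forces in N, time in s.
With the tool pointing down it reaches from about 350 to 775 mm from the base axis. Payload 7.3 kg.
Tool frame: the origin (TCP) lies between the finger pads; the fingertips stand 17 mm ahead of it and the grasp point (between the pads) lies 2 mm behind it; z points along the fingers, y is the direction in which the jaws open and shut (so a half turn about z gives the same grasp; the last joint's range is limited). The gripper opens to 92 mm and grips with 3 to 60 N. Pads are 19 mm wide; open, the fingers measure 130 mm over their backs; the gripper's body (75 mm by 190 mm) begins 47 mm behind the grasp point.
Start: joints at [1.031, 0.342, 1.524, -0, 1.275, -0.146], TCP at [201.429, 484.84, 243.741] pointing down, gripper open.
Joint ranges: [-2.53, 2.53], [-0.77, 2.02], [0.04, 2.7], [-1, 4.14], [0.28, 2.66], [-3.11, 3.11]. Speed limits (rad/s): [2.57, 2.57, 3.14, 3.14, 3.14, 3.14].

## Interface

Orientations are given as a 3x3 rotation matrix whose columns are the frame's x, y, z axes.
In Python, from plant import observe, snapshot, camera_info, sign_off, regions_of, place_of gives the robot as it stands. The module is installed in compiled form; this text tells all that it offers.
- The arm moves only by the tool carry_out, never from a script. Its argument "motion" is a list of rows, each an object with "delta_pos": the shift along the tool's x, y, z in mm, a list of three; "yaw": the turn about the tool's z in degrees; "hand": the finger opening in mm, from 0 to 91.8. In form: [{"delta_pos": [tx, ty, tz], "yaw": yaw, "hand": hand}, ...]. A call has 1 to 8 rows; each row shifts and turns the commanded pose from where the row before left it, along the tool's axes as they then stand; what a row does not reach is not made up. A row lasts 1/12 s, in which the tool goes at most 41.7 mm and 7.16 degrees, less where a joint would pass 70% of its speed; a pose out of reach is approached as far as the arm can. A call with a gripper value outside its range is refused whole. The fingers move at their own pace and stop on an object; "squeeze" is the grip in N (left out, the last holds). Time passes only in rows, so rows that do not move let the fingers close. It gives the time, the measured TCP pose, the force and the opening at its end, in the units of the state.
- observe(): the state, without advancing time (a new reading comes with each control period).
- snapshot(name): name is "scene" or "top" or "wrist"; returns the picture (420x560x3 uint8, red, green, blue); there is no depth.
- camera_info(name): a dict with "fx", "fy", "cx", "cy" (pixels), "pose" (4x4, takes a point from camera to world coordinates); the wrist camera has in their place "hand_eye" (4x4, takes a point from camera to tool coordinates, whose origin is the TCP and whose axes are the flange's). Camera axes: x right, y up, looking along -z (the intrinsics and any distortion apply to the point x, -y, -z); pixel columns grow to the right and rows downward; lengths in mm; the calibration is good to about 2 mm. A picture is of the moment at which its call begins: read the wrist's pose just before it. camera_info takes no time and is no camera call.
- sign_off(): hands the job in, once; it reports no verdict.
Trained networks look in the newest picture that a camera, given by its name, has taken for a name from the list of things; names that differ only in an ending like _2 or _b are one class to them, and where a whole thing is asked for, a point or a joint stands for the part that bears it (a point fixed in the world has none). Each returns a list of dicts, best first, with "score" (0 to 1); they miss things now and then, are a little off and sometimes report something else, mostly with a low value. They report only what shows in the picture. A call takes as long as a camera call. They do not tell look-alikes from the thing itself.
- regions_of(camera, thing): "pixels" (420x560 bool, what is visible of it) and "box" ([left, top, right, bottom] in pixels, round what is visible of it).
- place_of(camera, thing): "point" ([row, column] in pixels: a listed point, or the origin of a listed thing).
The state is a dict: "clock": time; "joints": joint angles; "qd": joint speeds; "tau": joint torques, N m; "ee_pos": TCP position; "orientation": TCP orientation; "wrist_force": force on the tool from outside, world axes, zero at the start; "wrist_torque": the same for the moment, N m; "grip_width": finger opening in mm.
Only numpy, scipy, OpenCV 4.12 (cv2) and the standard library are available. Lean on these libraries where they do the work, as an engineer would, in place of code of your own. Each camera call takes 0.05 s, during which the arm holds its last target. There are 200 camera calls.

## Working session

There is one attempt and no reset: what is moved stays moved. The work goes in short steps, Python scripts to look and compute and a tool call to move; the robot and the scene stay as the last step left them, time stands still between calls to the robot, and variables do not carry over. Pictures are saved under pics/ and viewed, about 8 in all and at most 12, crops included, and the job is handed in when it is done.

Besides the shell and the picture viewer there is one more tool, called after "Emit:" by a JSON object that holds its "fn" and its "kwargs". carry_out: Moves the arm, as the interface text tells. Its arguments: {"type":"object","properties":{"motion":{"type":"array"},"squeeze":{"type":"number"}},"required":["motion"]}

```bash
mkdir -p pics
cat > h.py <<'E'
import numpy as np, cv2
from plant import *
def snap(n,f):
    im=snapshot(n); cv2.imwrite('pics/'+f,im[:,:,::-1]); return im
def ray(cam,row,col,st=None):
    c=camera_info(cam)
    if cam=='wrist':
        T=np.eye(4);T[:3,:3]=np.array(st['orientation']);T[:3,3]=st['ee_pos'];P=T@np.array(c['hand_eye'])
    else: P=np.array(c['pose'])
    d=np.array([(col-c['cx'])/c['fx'],-(row-c['cy'])/c['fy'],-1.])
    return P[:3,3],P[:3,:3]@d
def atz(cam,rc,z,st=None):
    o,d=ray(cam,rc[0],rc[1],st); return o+d*(z-o[2])/d[2]
def proj(cam,p,st=None):
    c=camera_info(cam)
    if cam=='wrist':
        T=np.eye(4);T[:3,:3]=np.array(st['orientation']);T[:3,3]=st['ee_pos'];P=T@np.array(c['hand_eye'])
    else: P=np.array(c['pose'])
    q=P[:3,:3].T@(np.array(p)-P[:3,3]); return [c['cy']-c['fy']*q[1]/-q[2], c['cx']+c['fx']*q[0]/-q[2]]
E
python3 - <<'E'
from h import *
np.set_printoptions(precision=1,suppress=True)
print({k:v for k,v in camera_info('top').items()},observe()['clock'],np.array(observe()['orientation']),camera_info('wrist'))
a=snap('top','t0.png');b=snap('scene','s0.png')
Z=dict(slide_knob=64,slide_pointer=36,clamp_tip=36,pin_mid=44,pin=14,tray=0,unit=0,clamp=12,oil_bottle=0,objective=0,keypad=0)
for n,z in Z.items():
    for cam in('top','scene'):
        for r in place_of(cam,n)[:4]: print(n,cam,np.array(r['point']),round(r['score'],2),atz(cam,r['point'],z))
print(observe()['clock'])
E
```

```text
{'fx': 453.1037548806717, 'fy': 453.1037548806717, 'cx': 284.2734433610362, 'cy': 212.53189185478342, 'pose': array([[ -0. ,   1. ,  -0.2, 483.4],
       [ -1. ,  -0. ,  -0. ,  12.5],
       [ -0. ,   0.2,   1. , 933. ],
       [  0. ,   0. ,   0. ,   1. ]])} 0.0 [[-0.9  0.4 -0. ]
 [ 0.4  0.9 -0. ]
 [ 0.  -0.  -1. ]] {'fx': 347.16545383816316, 'fy': 347.16545383816316, 'cx': 279.51589067184153, 'cy': 205.51892859148577, 'hand_eye': array([[  -0. ,    1. ,    0.3,   76.5],
       [   1. ,    0. ,    0. ,    1.4],
       [   0. ,    0.3,   -1. , -141.4],
       [   0. ,    0. ,    0. ,    1. ]])}
slide_knob top [209.6 302.5] 0.83 [630.8 -11.4  64. ]
slide_knob scene [208.8 257.3] 0.93 [624.9  -7.5  64. ]
slide_pointer top [209.7 289.7] 0.82 [635.4  13.6  36. ]
slide_pointer scene [222.7 264.8] 0.93 [627.6  11.2  36. ]
clamp_tip top [246.7 295.6] 0.59 [561.    2.1  36. ]
clamp_tip scene [202.3 280.1] 0.68 [556.8   8.2  36. ]
pin_mid top [176.6 355. ] 0.56 [ 701.1 -117.8   44. ]
pin_mid top [187.8 294.3] 0.54 [678.5   4.2  44. ]
pin_mid scene [234.1 255.2] 0.72 [671.3  15.1  44. ]
pin_mi
[... 430 characters left out ...]
 465.4 -261.2    0. ]
unit top [216.4 299.3] 0.58 [627.3  -6.4   0. ]
unit top [264.7 153.9] 0.26 [527.6 293.1   0. ]
unit scene [233.3 253.8] 0.78 [635.1 -12.    0. ]
unit scene [224.6 265.3] 0.63 [600.5  -3.9   0. ]
clamp scene [205.4 274. ] 0.51 [548.6 -11.5  12. ]
oil_bottle top [175.6 436.4] 0.54 [ 713.4 -295.3    0. ]
oil_bottle scene [210.8 128.5] 0.82 [ 713.3 -293.8    0. ]
objective top [178.  150.6] 0.65 [710.5 308.5   0. ]
objective scene [328.1 391.2] 0.93 [711.6 307.8   0. ]
keypad top [263.5 155.4] 0.77 [530.  290.1   0. ]
keypad top [179.3 151.8] 0.43 [707.7 305.8   0. ]
keypad scene [252.3 405.6] 0.82 [530.3 282.3   0. ]
keypad scene [224.8 265.8] 0.33 [600.5  -2.7   0. ]
1.2
```

View pics/t0.png

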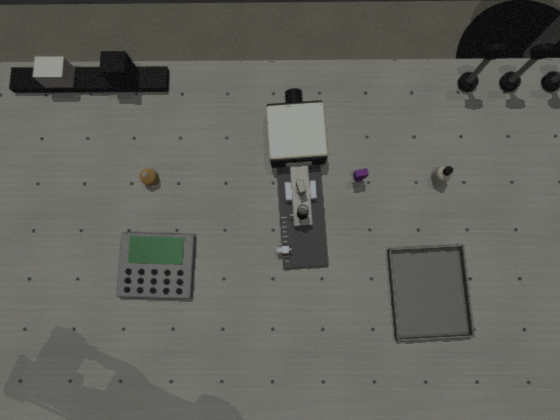

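View pics/s0.png

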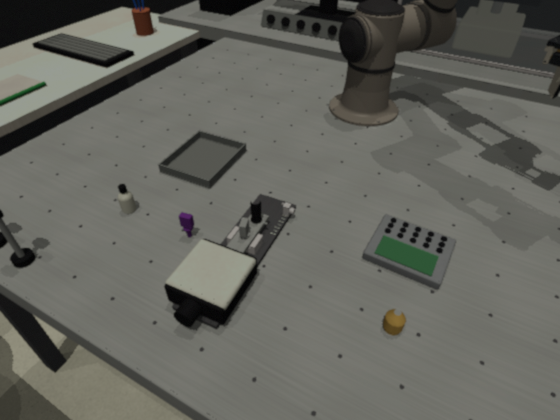

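The top view shows the knob at (302,211), the steel pin at (300,187), a purple look-alike at (360,175), the clamp at (284,250) and the tray at (430,292). The scene view shows the same layout.

```bash
python3 -c "
from h import *
o=np.array(observe()['orientation']);print(o,np.degrees(np.arctan2(o[1,0],o[0,0])))"
```

```text
[[-9.23457209e-01  3.83701421e-01  4.90288241e-05]
 [ 3.83701424e-01  9.23457208e-01  5.24569448e-05]
 [-2.51482167e-05  6.72541734e-05 -9.99999997e-01]] 157.43685330954358
```

Emit:
{"fn": "carry_out", "kwargs": {"motion": [{"delta_pos": [0,0,0],"yaw": -5.6,"hand": 60},{"delta_pos": [0,0,0],"yaw": -5.6,"hand": 60},{"delta_pos": [0,0,0],"yaw": -5.6,"hand": 60},{"delta_pos": [0,0,0],"yaw": -5.6,"hand": 60},{"delta_pos": [-25,-30,0],"yaw": 0,"hand": 60},{"delta_pos": [-25,-30,0],"yaw": 0,"hand": 60},{"delta_pos": [-25,-30,0],"yaw": 0,"hand": 60},{"delta_pos": [-25,-30,0],"yaw": 0,"hand": 60}]}}

```text
clock: 1.87
ee_pos: [301.7, 363.3, 243.8]
orientation: [[-1.0, 0.002, 0.0], [0.002, 1.0, 0.0], [-0.0, 0.0, -1.0]]
wrist_force: [-0.3, -0.0, -0.2]
grip_width: 59.9
```

Emit:
{"fn": "carry_out", "kwargs": {"motion": [{"delta_pos": [-25,-30,0],"yaw": 0,"hand": 60},{"delta_pos": [-25,-30,0],"yaw": 0,"hand": 60},{"delta_pos": [-25,-30,0],"yaw": 0,"hand": 60},{"delta_pos": [-25,-30,0],"yaw": 0,"hand": 60},{"delta_pos": [-25,-30,0],"yaw": 0,"hand": 60},{"delta_pos": [-25,-30,0],"yaw": 0,"hand": 60},{"delta_pos": [-25,-30,0],"yaw": 0,"hand": 60},{"delta_pos": [-25,-30,0],"yaw": 0,"hand": 60}]}}

```text
clock: 2.53
ee_pos: [501.4, 122.2, 243.9]
orientation: [[-1.0, 0.003, 0.0], [0.003, 1.0, 0.0], [-0.0, 0.0, -1.0]]
wrist_force: [0.1, 0.7, 0.9]
grip_width: 59.9
```

Emit:
{"fn": "carry_out", "kwargs": {"motion": [{"delta_pos": [-25,-30,20],"yaw": 0,"hand": 60},{"delta_pos": [-14,-30,25],"yaw": 0,"hand": 60},{"delta_pos": [0,-30,25],"yaw": 0,"hand": 60},{"delta_pos": [0,-30,24],"yaw": 0,"hand": 60},{"delta_pos": [0,-15,0],"yaw": 0,"hand": 60},{"delta_pos": [0,0,0],"yaw": 0,"hand": 60},{"delta_pos": [0,0,0],"yaw": 0,"hand": 60}]}}

```text
clock: 3.12
ee_pos: [537.9, -10.2, 150.7]
orientation: [[-1.0, 0.005, 0.0], [0.005, 1.0, 0.0], [-0.0, 0.0, -1.0]]
wrist_force: [-0.7, 0.4, 0.4]
grip_width: 60.1
```

```bash
cat > look.py <<'E'
from h import *
import sys
np.set_printoptions(precision=1,suppress=True)
st=observe();snap('wrist',sys.argv[1])
Z=dict(slide_knob=64,slide_pointer=36,clamp_tip=36,pin_mid=44,pin=14,unit=0,clamp=12,tray=0)
for n in sys.argv[2:]:
    for r in place_of('wrist',n)[:3]: print(n,np.array(r['point']),round(r['score'],2),atz('wrist',r['point'],Z[n],st))
E
python3 look.py w0.png slide_knob slide_pointer clamp_tip pin_mid pin unit clamp
python3 -c "
from h import *
r=regions_of('wrist','pin');print([(x['score'],x['box']) for x in r])"
```

```text
slide_knob [284.  281.5] 0.62 [589.1  -7.7  64. ]
slide_pointer [366.5 284.3] 0.68 [686.8  -5.5  36. ]
clamp_tip [229.8 307.7] 0.83 [557.3  13.1  36. ]
pin_mid [368.4 283.9] 0.53 [681.7  -6.   44. ]
pin [338.9 283.3] 0.45 [674.7  -6.1  14. ]
unit [288.1 280.2] 0.74 [629.1  -8.8   0. ]
unit [230.9 308.3] 0.47 [571.8  16.7   0. ]
[(0.48, [280.1, 350.9, 287.8, 353.5])]
```

View pics/w0.png

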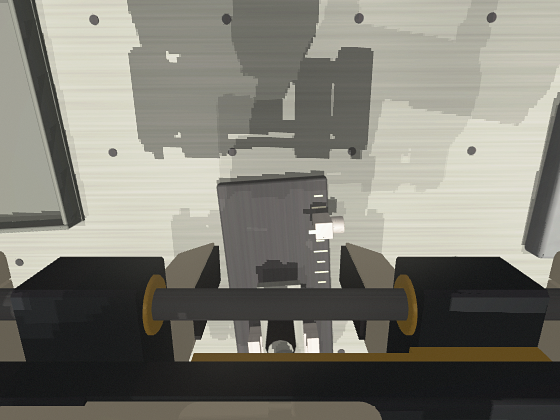

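The wrist view shows the clamp tip at about (308,230), with the gripper hiding everything beyond row 290. I need to go 120 mm further forward.

Emit:
{"fn": "carry_out", "kwargs": {"motion": [{"delta_pos": [-30,0,0],"yaw": 0,"hand": 60},{"delta_pos": [-30,0,0],"yaw": 0,"hand": 60},{"delta_pos": [-30,0,0],"yaw": 0,"hand": 60},{"delta_pos": [-30,0,0],"yaw": 0,"hand": 60},{"delta_pos": [0,0,0],"yaw": 0,"hand": 60},{"delta_pos": [0,0,0],"yaw": 0,"hand": 60}]}}

```text
clock: 4.07
ee_pos: [658.1, -9.7, 149.7]
orientation: [[-1.0, 0.002, -0.001], [0.002, 1.0, 0.0], [0.001, 0.0, -1.0]]
wrist_force: [-0.7, 0.2, 0.1]
grip_width: 60.0
```

```bash
python3 look.py w1.png slide_knob slide_pointer clamp_tip pin_mid pin unit 
python3 -c "
from h import *
st=observe();print(st['ee_pos'])
for x in regions_of('wrist','pin'):
  m=x['pixels'].astype(np.uint8);ys,xs=np.nonzero(m)
  print(x['score'],x['box'],m.sum(),cv2.minAreaRect(np.stack([xs,ys],1).astype(np.float32)))"
```

```text
slide_knob [174.  278.5] 0.62 [627.1  -9.   64. ]
slide_pointer [161.7 310.6] 0.8 [623.4  14.6  36. ]
clamp_tip [ 66. 310.] 0.69 [557.5  12.8  36. ]
pin_mid [236.9 282.2] 0.8 [679.7  -6.5  44. ]
pin_mid [258.8 140.1] 0.68 [ 697.5 -116.9   44. ]
pin [223.5 283.8] 0.58 [679.4  -4.9  14. ]
pin [244.4 147.3] 0.48 [ 698.  -122.3   14. ]
unit [157.4 279.1] 0.68 [625.5  -8.7   0. ]
[657.24334126  -9.90908859 151.31831188]
0.89 [270.3, 218.3, 295.7, 271.9] 1074 ((283.20269775390625, 243.2161865234375), (48.49769973754883, 26.63263702392578), 80.53767395019531)
0.6 [128.5, 243.1, 152.2, 257.3] 254 ((141.5, 249.5), (13.0, 25.0), 90.0)
0.32 [251.3, 138.3, 313.9, 289.8] 5895 ((287.1475830078125, 211.85855102539062), (152.3365020751953, 57.88276672363281), 84.87181091308594)
```

View pics/w1.png

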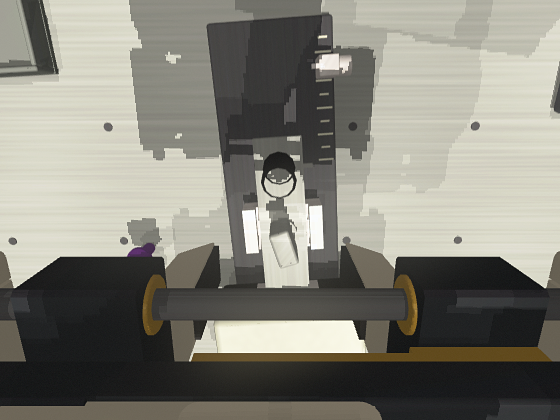

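```bash
python3 -c "
from h import *
a=cv2.imread('pics/w1.png')[200:290,230:340];cv2.imwrite('pics/w1c.png',cv2.resize(a,None,fx=6,fy=6,interpolation=cv2.INTER_CUBIC))"
```

```text
(no output)
```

View pics/w1c.png

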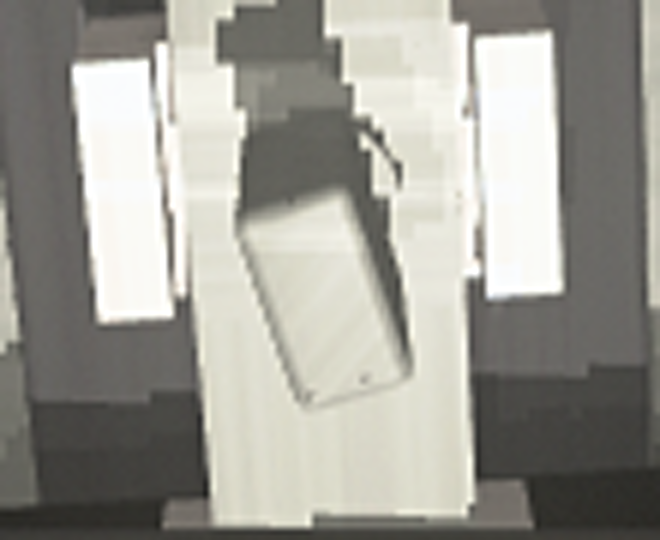

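The crop shows the pin head's top face clearly, with corners at about (240,222), (345,188), (410,375) and (305,410). It is turned relative to the slide.

```bash
python3 -c "
from h import *
st=observe()
P=np.array([atz('wrist',(200+y/6,230+x/6),74,st) for x,y in [(240,222),(345,188),(410,375),(305,410)]])
print(P,P.mean(0)); d=P[2]-P[1]+P[3]-P[0];e=P[1]-P[0]+P[2]-P[3]
print(np.degrees(np.arctan2(d[1],d[0])),np.degrees(np.arctan2(e[1],e[0])),np.linalg.norm(d)/2,np.linalg.norm(e)/2)
for a,b in [((170,0),(212,525)),((450,0),(472,515)),]:
  p,q=[atz('wrist',(200+y/6,230+x/6),36,st) for x,y in (a,b)];print('slide edge',p,q,np.degrees(np.arctan2(*(q-p)[[1,0]])))
p,q=[atz('wrist',(y,x),12,st) for x,y in ((207,25),(232,270))];print('plate',np.degrees(np.arctan2(*(q-p)[[1,0]])))
p,q=[atz('wrist',(y,x),12,st) for x,y in ((331,14),(341,265))];print('plate',np.degrees(np.arctan2(*(q-p)[[1,0]])))
"
```

```text
[[667.90190563 -15.18603715  74.        ]
 [663.87444521  -3.39184491  74.        ]
 [686.8205839    4.13991916  74.        ]
 [691.20429501  -7.94570899  74.        ]] [677.45030744  -5.59591797  74.        ]
17.713833151693784 109.40375528841608 24.27519854219726 12.658925988265029
slide edge [652.50413816 -24.95561074  36.        ] [727.71820197 -20.75201992  36.        ] 3.198839501542238
slide edge [652.64558439  10.83974319  36.        ] [726.31529032  15.10763288  36.        ] 3.3155969138739834
plate 2.856185038365687
plate 4.706735864300591
```

Emit:
{"fn": "carry_out", "kwargs": {"motion": [{"delta_pos": [-20.5,4,10],"yaw": -6,"hand": 44},{"delta_pos": [0,0,20],"yaw": -6,"hand": 44},{"delta_pos": [0,0,20],"yaw": -6,"hand": 44},{"delta_pos": [0,0,20],"yaw": 0,"hand": 44},{"delta_pos": [0,0,0],"yaw": 0,"hand": 44},{"delta_pos": [0,0,0],"yaw": 0,"hand": 44}]}}

```text
clock: 4.97
ee_pos: [677.6, -6.0, 80.1]
orientation: [[-0.952, -0.306, -0.002], [-0.306, 0.952, 0.0], [0.002, 0.001, -1.0]]
wrist_force: [-0.6, -0.2, 1.0]
grip_width: 44.1
```

Emit:
{"fn": "carry_out", "kwargs": {"motion": [{"delta_pos": [0,0,20],"yaw": 0,"hand": 44},{"delta_pos": [0,0,0],"yaw": 0,"hand": 44},{"delta_pos": [0,0,0],"yaw": 0,"hand": 8},{"delta_pos": [0,0,0],"yaw": 0,"hand": 8},{"delta_pos": [0,0,0],"yaw": 0,"hand": 8},{"delta_pos": [0,0,0],"yaw": 0,"hand": 8}], "squeeze": 15}}

```text
clock: 5.47
ee_pos: [678.9, -6.1, 62.1]
orientation: [[-0.952, -0.306, 0.002], [-0.306, 0.952, -0.0], [-0.002, -0.001, -1.0]]
wrist_force: [0.9, 0.1, -0.1]
grip_width: 21.7
```

Let the fingers finish closing.

Emit:
{"fn": "carry_out", "kwargs": {"motion": [{"delta_pos": [0,0,0],"yaw": 0,"hand": 8},{"delta_pos": [0,0,0],"yaw": 0,"hand": 8},{"delta_pos": [0,0,0],"yaw": 0,"hand": 8},{"delta_pos": [0,0,0],"yaw": 0,"hand": 8},{"delta_pos": [0,0,0],"yaw": 0,"hand": 8}], "squeeze": 20}}

```text
clock: 5.88
ee_pos: [678.7, -6.0, 61.5]
orientation: [[-0.952, -0.306, 0.001], [-0.306, 0.952, -0.0], [-0.001, -0.0, -1.0]]
wrist_force: [-0.7, 0.2, 5.4]
grip_width: 14.0
```

Emit:
{"fn": "carry_out", "kwargs": {"motion": [{"delta_pos": [0,0,-8],"yaw": 0,"hand": 8},{"delta_pos": [0,0,-10],"yaw": 0,"hand": 8},{"delta_pos": [0,0,-12],"yaw": 0,"hand": 8},{"delta_pos": [0,0,-15],"yaw": 0,"hand": 8},{"delta_pos": [0,0,-20],"yaw": 0,"hand": 8},{"delta_pos": [0,0,-20],"yaw": 0,"hand": 8},{"delta_pos": [0,0,0],"yaw": 0,"hand": 8}]}}

```text
clock: 6.47
ee_pos: [680.4, -6.1, 151.6]
orientation: [[-0.952, -0.306, 0.008], [-0.306, 0.952, -0.001], [-0.008, -0.003, -1.0]]
wrist_force: [0.9, -0.0, 0.8]
grip_width: 13.9
```

Run:
```python
from h import *
np.set_printoptions(precision=1,suppress=True)
st=observe();print(st['ee_pos'],st['grip_width'],st['wrist_force'])
snap('wrist','w2.png');a=snap('top','t2.png')
for x in regions_of('top','tray')[:2]:
  m=x['pixels'].astype(np.uint8);ys,xs=np.nonzero(m)
  b=cv2.boxPoints(cv2.minAreaRect(np.stack([xs,ys],1).astype(np.float32)));print(x['score'],[atz('top',(r,c),25) for c,r in b], np.mean([atz('top',(r,c),25) for c,r in b],0))
print([ (atz('top',r['point'],0),r['score']) for r in place_of('top','tray')])
```

```text
[680.4  -6.1 151.6] 13.874289524897279 [ 0.9 -0.   0.8]
0.74 [array([ 560. , -179.3,   25. ]), array([ 572.2, -340.5,   25. ]), array([ 387.7, -342.6,   25. ]), array([ 376. , -186.7,   25. ])] [ 474.  -262.3   25. ]
[(array([ 476.1, -261.7,    0. ]), 0.64)]
```

View pics/w2.png

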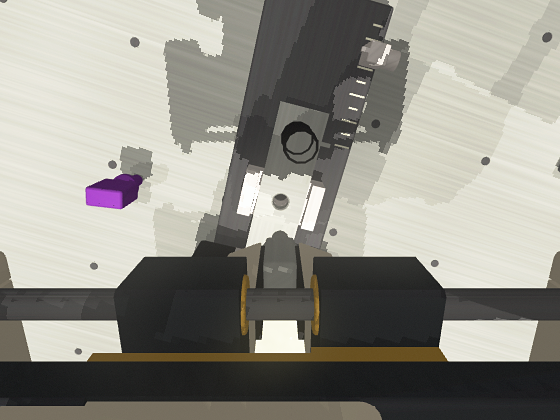

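The pin is out and between the fingers, and the empty hole shows at (280,201). The purple look-alike stands untouched at (112,193). Next is the tray, centred at about (475,-261).

Emit:
{"fn": "carry_out", "kwargs": {"motion": [{"delta_pos": [20,-12,0],"yaw": 0,"hand": 8},{"delta_pos": [30,-20,0],"yaw": 0,"hand": 8},{"delta_pos": [30,-20,0],"yaw": 0,"hand": 8},{"delta_pos": [30,-20,0],"yaw": 0,"hand": 8},{"delta_pos": [30,-20,0],"yaw": 0,"hand": 8},{"delta_pos": [30,-20,0],"yaw": 0,"hand": 8},{"delta_pos": [30,-20,0],"yaw": 0,"hand": 8},{"delta_pos": [30,-20,0],"yaw": 0,"hand": 8}]}}

```text
clock: 7.33
ee_pos: [504.0, -221.8, 144.5]
orientation: [[-0.952, -0.306, -0.002], [-0.306, 0.952, 0.001], [0.002, 0.002, -1.0]]
wrist_force: [0.5, -0.4, -0.4]
grip_width: 13.7
```

Emit:
{"fn": "carry_out", "kwargs": {"motion": [{"delta_pos": [27,-18,0],"yaw": 0,"hand": 8},{"delta_pos": [16,-10,20],"yaw": 0,"hand": 8},{"delta_pos": [0,0,25],"yaw": 0,"hand": 8},{"delta_pos": [0,0,25],"yaw": 0,"hand": 8},{"delta_pos": [0,0,12],"yaw": 0,"hand": 8},{"delta_pos": [0,0,0],"yaw": 0,"hand": 8},{"delta_pos": [0,0,0],"yaw": 0,"hand": 8}]}}

```text
clock: 7.92
ee_pos: [472.8, -260.4, 62.6]
orientation: [[-0.952, -0.306, -0.002], [-0.306, 0.952, 0.002], [0.002, 0.003, -1.0]]
wrist_force: [0.2, 0.1, -1.0]
grip_width: 13.8
```

Emit:
{"fn": "carry_out", "kwargs": {"motion": [{"delta_pos": [0,0,0],"yaw": 0,"hand": 60},{"delta_pos": [0,0,0],"yaw": 0,"hand": 60},{"delta_pos": [0,0,0],"yaw": 0,"hand": 60},{"delta_pos": [0,0,0],"yaw": 0,"hand": 60},{"delta_pos": [0,0,-10],"yaw": 0,"hand": 60},{"delta_pos": [0,0,-25],"yaw": 0,"hand": 60},{"delta_pos": [0,0,-35],"yaw": 0,"hand": 60},{"delta_pos": [0,0,-25],"yaw": 0,"hand": 60}]}}

```text
clock: 8.58
ee_pos: [473.9, -261.2, 161.8]
orientation: [[-0.952, -0.306, 0.002], [-0.306, 0.952, -0.001], [-0.001, -0.002, -1.0]]
wrist_force: [0.1, -0.3, -0.2]
grip_width: 58.8
```

```bash
python3 look.py w3.png pin_mid pin tray
```

```text
pin_mid [199.2 278.9] 0.71 [ 469.7 -262.1   44. ]
pin [190.5 282.1] 0.68 [ 469.4 -259.4   14. ]
tray [189.5 275.2] 0.65 [ 473.7 -264.5    0. ]
```

View pics/w3.png

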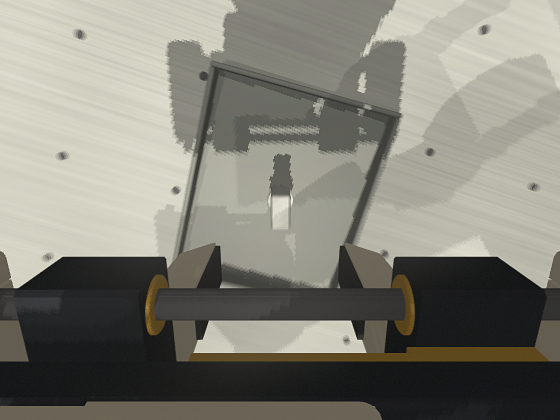

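The pin stands upright in the tray at (280,205). The task asks for it lying, so I'll tip it over with the closed fingertips.

Emit:
{"fn": "carry_out", "kwargs": {"motion": [{"delta_pos": [-25,0,0],"yaw": 0,"hand": 0},{"delta_pos": [-20,0,0],"yaw": 0,"hand": 0},{"delta_pos": [0,0,10],"yaw": 0,"hand": 0},{"delta_pos": [0,0,25],"yaw": 0,"hand": 0},{"delta_pos": [0,0,25],"yaw": 0,"hand": 0},{"delta_pos": [0,0,20],"yaw": 0,"hand": 0},{"delta_pos": [0,0,13],"yaw": 0,"hand": 0},{"delta_pos": [0,0,0],"yaw": 0,"hand": 0}]}}

```text
clock: 9.45
ee_pos: [513.3, -245.6, 61.3]
orientation: [[-0.952, -0.306, -0.008], [-0.306, 0.952, 0.005], [0.006, 0.007, -1.0]]
wrist_force: [-1.0, 0.5, -0.2]
grip_width: 11.5
```

Emit:
{"fn": "carry_out", "kwargs": {"motion": [{"delta_pos": [0,0,0],"yaw": 0,"hand": 0},{"delta_pos": [10,0,0],"yaw": 0,"hand": 0},{"delta_pos": [8,0,0],"yaw": 0,"hand": 0},{"delta_pos": [7,0,0],"yaw": 0,"hand": 0},{"delta_pos": [6,0,0],"yaw": 0,"hand": 0},{"delta_pos": [5,0,0],"yaw": 0,"hand": 0},{"delta_pos": [0,0,0],"yaw": 0,"hand": 0}]}}

```text
clock: 10.03
ee_pos: [481.1, -258.7, 66.1]
orientation: [[-0.952, -0.305, -0.0], [-0.305, 0.952, -0.0], [0.0, -0.0, -1.0]]
wrist_force: [0.3, -0.2, 0.0]
grip_width: 0.5
```

Emit:
{"fn": "carry_out", "kwargs": {"motion": [{"delta_pos": [-10,0,0],"yaw": 0,"hand": 60},{"delta_pos": [0,0,-25],"yaw": 0,"hand": 60},{"delta_pos": [0,0,-35],"yaw": 0,"hand": 60},{"delta_pos": [0,0,-35],"yaw": 0,"hand": 60}]}}

```text
clock: 10.37
ee_pos: [492.1, -254.4, 161.2]
orientation: [[-0.952, -0.307, -0.002], [-0.307, 0.952, 0.001], [0.001, 0.002, -1.0]]
wrist_force: [1.5, -0.3, -0.4]
grip_width: 22.5
```

```bash
python3 look.py w4.png pin_mid pin tray
```

```text
pin_mid [117.1 275. ] 0.97 [ 429.7 -276.5   44. ]
pin [152.8 277.6] 0.9 [ 457.5 -265.8   14. ]
tray [170.4 274.4] 0.96 [ 474.9 -263.2    0. ]
tray [354.7 531. ] 0.32 [578.5  49.9   0. ]
```

View pics/w4.png

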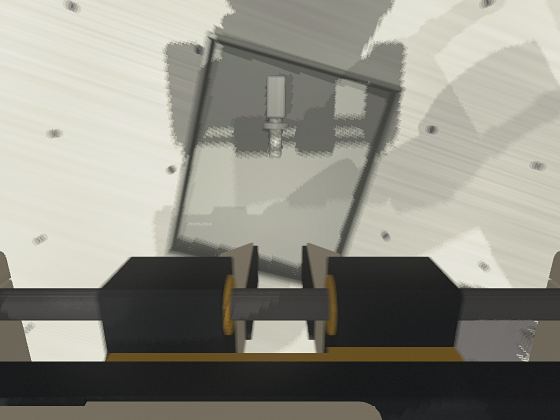

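The pin now lies in the tray, at (275,115) in the picture, well inside the walls. Next is the knob.

```bash
python3 -c "
from h import *
print(np.round(observe()['joints'],2))"
```

```text
[-0.62  0.47  1.56  0.    1.11 -2.5 ]
```

Emit:
{"fn": "carry_out", "kwargs": {"motion": [{"delta_pos": [-20,20,0],"yaw": 0,"hand": 60},{"delta_pos": [-26,24,0],"yaw": 0,"hand": 60},{"delta_pos": [-26,24,0],"yaw": 0,"hand": 60},{"delta_pos": [-26,24,0],"yaw": 0,"hand": 60},{"delta_pos": [-26,24,0],"yaw": 0,"hand": 60},{"delta_pos": [-26,24,0],"yaw": 0,"hand": 60},{"delta_pos": [-26,24,0],"yaw": 0,"hand": 60},{"delta_pos": [-28,28,0],"yaw": 0,"hand": 60}]}}

```text
clock: 11.23
ee_pos: [627.1, -8.2, 158.7]
orientation: [[-0.952, -0.306, -0.003], [-0.306, 0.952, 0.0], [0.003, 0.001, -1.0]]
wrist_force: [1.5, 0.1, 0.5]
grip_width: 60.0
```

```bash
python3 -c "
from h import *
print(np.round(observe()['joints'],2),observe()['ee_pos'])"
```

```text
[-0.14  0.6   1.34 -0.    1.2  -2.02] [627.08761966  -8.23031476 158.72583908]
```

Emit:
{"fn": "carry_out", "kwargs": {"motion": [{"delta_pos": [0,0,0],"yaw": 7,"hand": 60},{"delta_pos": [0,0,0],"yaw": 7,"hand": 60},{"delta_pos": [0,0,0],"yaw": 7,"hand": 60},{"delta_pos": [0,0,0],"yaw": 7,"hand": 60},{"delta_pos": [0,0,0],"yaw": 7,"hand": 60},{"delta_pos": [0,0,0],"yaw": 7,"hand": 60},{"delta_pos": [0,0,0],"yaw": 7,"hand": 60},{"delta_pos": [0,0,0],"yaw": 7,"hand": 60}]}}

```text
clock: 11.9
ee_pos: [626.4, -9.3, 158.6]
orientation: [[-0.783, 0.622, -0.003], [0.622, 0.783, 0.001], [0.003, -0.002, -1.0]]
wrist_force: [-0.7, -0.5, -0.2]
grip_width: 60.0
```

Emit:
{"fn": "carry_out", "kwargs": {"motion": [{"delta_pos": [0,0,0],"yaw": 7,"hand": 60},{"delta_pos": [0,0,0],"yaw": 7,"hand": 60},{"delta_pos": [0,0,0],"yaw": 7,"hand": 60},{"delta_pos": [0,0,0],"yaw": 7,"hand": 60},{"delta_pos": [0,0,0],"yaw": 7,"hand": 60},{"delta_pos": [0,0,0],"yaw": 7,"hand": 60},{"delta_pos": [0,0,0],"yaw": 6,"hand": 60},{"delta_pos": [0,0,0],"yaw": 0,"hand": 60}]}}

```text
clock: 12.57
ee_pos: [626.5, -9.4, 158.8]
orientation: [[-0.063, 0.998, -0.003], [0.998, 0.063, 0.001], [0.001, -0.003, -1.0]]
wrist_force: [0.3, -1.1, -1.3]
grip_width: 60.1
```

```bash
python3 look.py w5.png slide_knob slide_pointer clamp_tip clamp unit; python3 -c "
from h import *
print(observe()['ee_pos'],observe()['orientation'][0:2])"
```

```text
slide_knob [216.1 282.7] 0.9 [628.8  -9.   64. ]
slide_knob [190.5 281.5] 0.49 [626.7   9.8  64. ]
slide_pointer [173.7 278.1] 0.67 [623.7  16.1  36. ]
clamp [170.4 277.7] 0.62 [623.3  14.1  12. ]
unit [194.2 282.5] 0.59 [628.9  -9.4   0. ]
[626.92421767  -9.78210723 160.32707827] [[-6.86508961e-02  9.97640587e-01 -5.59592270e-04]
 [ 9.97640717e-01  6.86510134e-02  1.93257239e-04]]
```

View pics/w5.png

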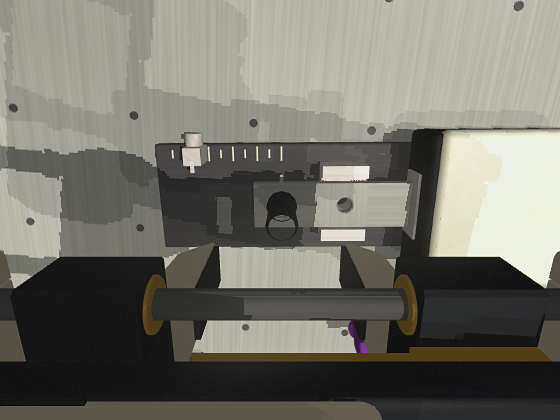

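The view shows the slide pointer tip at about (282,178), the clamp tip at about (192,171) and the knob centred between the jaws.

```bash
python3 -c "
from h import *
st=observe()
p=atz('wrist',(178,282),36,st);c=atz('wrist',(171,192),36,st);print(p,c,np.linalg.norm(p-c),np.degrees(np.arctan2(p[1]-c[1],p[0]-c[0])))
a=cv2.imread('pics/w5.png')[125:195,150:320];cv2.imwrite('pics/w5c.png',cv2.resize(a,None,fx=4.5,fy=4.5,interpolation=cv2.INTER_CUBIC))"
```

```text
[627.63545487  12.0632471   36.        ] [557.59548449  12.83570158  36.        ] 70.04422985980656 -0.6318761610015345
```

View pics/w5c.png

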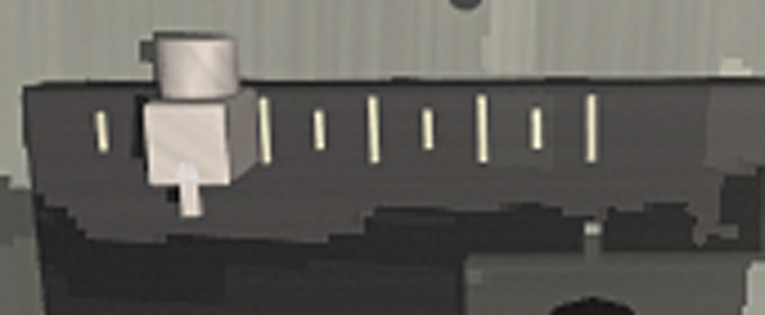

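Emit:
{"fn": "carry_out", "kwargs": {"motion": [{"delta_pos": [0,1.5,15],"yaw": 0,"hand": 60},{"delta_pos": [0,0,25],"yaw": 0,"hand": 60},{"delta_pos": [0,0,25],"yaw": 0,"hand": 60},{"delta_pos": [0,0,20],"yaw": 0,"hand": 60},{"delta_pos": [0,0,11],"yaw": 0,"hand": 60},{"delta_pos": [0,0,0],"yaw": 0,"hand": 60},{"delta_pos": [0,0,0],"yaw": 0,"hand": 60}]}}

```text
clock: 13.45
ee_pos: [628.7, -9.8, 64.9]
orientation: [[-0.067, 0.998, -0.0], [0.998, 0.067, 0.0], [0.0, -0.0, -1.0]]
wrist_force: [0.6, 0.2, 0.2]
grip_width: 60.1
```

Emit:
{"fn": "carry_out", "kwargs": {"motion": [{"delta_pos": [0,0,2],"yaw": 0,"hand": 14},{"delta_pos": [0,0,0],"yaw": 0,"hand": 14},{"delta_pos": [0,0,0],"yaw": 0,"hand": 14},{"delta_pos": [0,0,0],"yaw": 0,"hand": 14},{"delta_pos": [0,0,0],"yaw": 0,"hand": 14},{"delta_pos": [0,0,0],"yaw": 0,"hand": 14},{"delta_pos": [0,0,0],"yaw": 0,"hand": 14},{"delta_pos": [0,0,0],"yaw": 0,"hand": 14}], "squeeze": 35}}

```text
clock: 14.12
ee_pos: [627.6, -9.9, 63.0]
orientation: [[-0.067, 0.998, -0.002], [0.998, 0.067, 0.0], [0.0, -0.002, -1.0]]
wrist_force: [-5.3, -0.6, 4.2]
grip_width: 20.8
```

Emit:
{"fn": "carry_out", "kwargs": {"motion": [{"delta_pos": [0,0,0],"yaw": 0,"hand": 14},{"delta_pos": [0,0,0],"yaw": 0,"hand": 14},{"delta_pos": [0,0,0],"yaw": 0,"hand": 14}]}}

```text
clock: 14.37
ee_pos: [627.6, -9.8, 63.0]
orientation: [[-0.067, 0.998, -0.002], [0.998, 0.067, 0.0], [0.0, -0.002, -1.0]]
wrist_force: [-5.1, -1.2, 4.5]
grip_width: 20.9
```

Emit:
{"fn": "carry_out", "kwargs": {"motion": [{"delta_pos": [0,-6,0],"yaw": 0,"hand": 14},{"delta_pos": [0,-12,0],"yaw": 0,"hand": 14},{"delta_pos": [0,-15,0],"yaw": 0,"hand": 14},{"delta_pos": [0,-15,0],"yaw": 0,"hand": 14},{"delta_pos": [0,-12,0],"yaw": 0,"hand": 14},{"delta_pos": [0,-7,0],"yaw": 0,"hand": 14},{"delta_pos": [0,0,0],"yaw": 0,"hand": 14},{"delta_pos": [0,0,0],"yaw": 0,"hand": 14}]}}

```text
clock: 15.03
ee_pos: [563.8, -14.2, 63.0]
orientation: [[-0.066, 0.998, 0.006], [0.998, 0.066, 0.0], [-0.0, 0.006, -1.0]]
wrist_force: [9.6, 2.4, -5.2]
grip_width: 20.4
```

Run:
```python
from h import *
np.set_printoptions(precision=1,suppress=True)
st=observe();snap('wrist','w6.png');snap('scene','s6.png');snap('top','t6.png')
for cam in('wrist','top','scene'):
  for n in('slide_pointer','clamp_tip','slide_knob'):
    for r in place_of(cam,n)[:2]: print(cam,n,np.array(r['point']),round(r['score'],2),atz(cam,r['point'],64 if n=='slide_knob' else 36,st))
print(st['ee_pos'])
a=cv2.imread('pics/w6.png')[100:300,180:400];cv2.imwrite('pics/w6c.png',cv2.resize(a,None,fx=3,fy=3,interpolation=cv2.INTER_CUBIC))
```

```text
wrist slide_pointer [211.2 279.7] 0.74 [562.9  10.8  36. ]
wrist clamp_tip [208.5 269. ] 0.81 [557.4  11.9  36. ]
wrist slide_knob [280.7 278.4] 0.96 [563.7 -13.2  64. ]
scene slide_knob [188.1 270.5] 0.74 [554.6 -16.8  64. ]
[563.8 -14.2  63. ]
```

View pics/w6c.png

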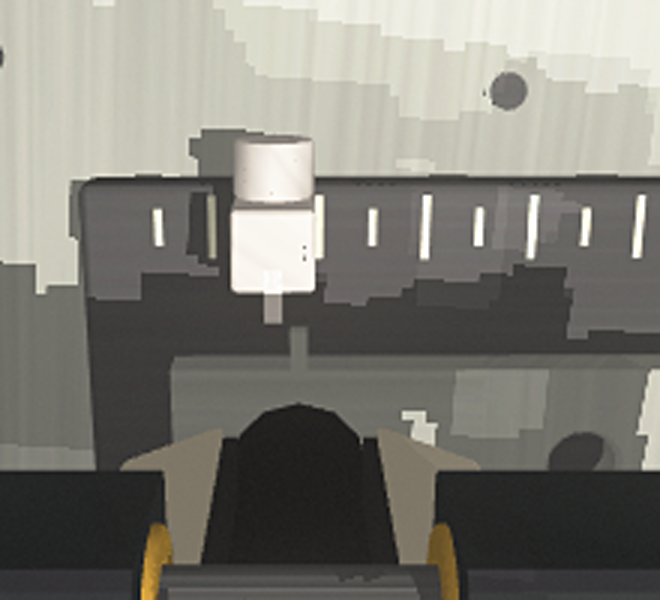

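The pointer is at column 299 and the clamp tip at column 273 in the 3x crop. That leaves about 4.5 mm to pull.

Emit:
{"fn": "carry_out", "kwargs": {"motion": [{"delta_pos": [0,-2.5,0],"yaw": 0,"hand": 14},{"delta_pos": [0,-2,0],"yaw": 0,"hand": 14},{"delta_pos": [0,0,0],"yaw": 0,"hand": 14},{"delta_pos": [0,0,0],"yaw": 0,"hand": 14},{"delta_pos": [0,0,0],"yaw": 0,"hand": 14},{"delta_pos": [0,0,0],"yaw": 0,"hand": 14},{"delta_pos": [0,0,0],"yaw": 0,"hand": 14},{"delta_pos": [0,0,0],"yaw": 0,"hand": 14}]}}

```text
clock: 16.3
ee_pos: [559.9, -14.4, 63.0]
orientation: [[-0.067, 0.998, 0.007], [0.998, 0.067, 0.0], [-0.0, 0.007, -1.0]]
wrist_force: [10.0, 2.2, -5.6]
grip_width: 20.3
```

Emit:
{"fn": "carry_out", "kwargs": {"motion": [{"delta_pos": [0,0,0],"yaw": 0,"hand": 14},{"delta_pos": [0,0,0],"yaw": 0,"hand": 14},{"delta_pos": [0,0,0],"yaw": 0,"hand": 14}]}}

```text
clock: 16.55
ee_pos: [560.0, -14.4, 63.0]
orientation: [[-0.067, 0.998, 0.007], [0.998, 0.067, 0.0], [-0.0, 0.007, -1.0]]
wrist_force: [9.7, 2.0, -4.9]
grip_width: 20.4
```

```bash
python3 look.py w7.png slide_pointer clamp_tip
python3 - <<'E'
from h import *
np.set_printoptions(precision=1,suppress=True)
snap('top','t7.png')
print([(np.array(r['point']),r['score'],atz('top',r['point'],14)) for r in place_of('top','pin_mid')])
print([(n,atz('top',r['point'],0)) for n in('oil_bottle','objective') for r in place_of('top',n)[:1]])
a=cv2.imread('pics/w7.png')[140:270,180:400];b=cv2.imread('pics/t7.png')[220:350,360:520]
cv2.imwrite('pics/c7.png',np.hstack([cv2.resize(x,None,fx=2,fy=2) for x in(a,b)]))
s=observe();print(s['ee_pos'],np.abs(s['qd']).max(),s['wrist_force'])
E
```

```text
clamp_tip [205.8 275.7] 0.62 [556.8  13.3  36. ]
[(array([310.9, 436.9]), 0.67, array([ 435.5, -276.8,   14. ])), (array([173.4, 359.4]), 0.57, array([ 715.3, -131.6,   14. ])), (array([288.8, 425.5]), 0.33, array([ 478.5, -256.5,   14. ]))]
[('oil_bottle', array([ 704.6, -296.9,    0. ])), ('objective', array([708.8, 311.2,   0. ]))]
[559.9 -14.4  63. ] 0.002665756801039518 [ 9.7  2.  -5.2]
```

View pics/c7.png

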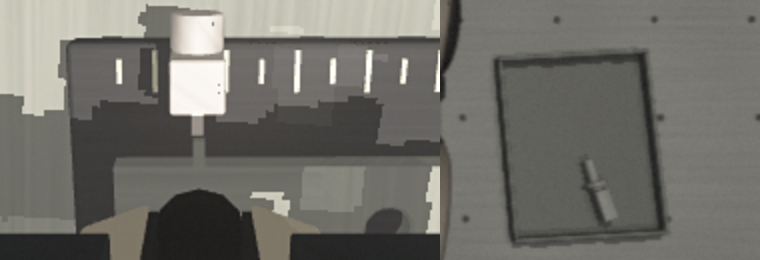

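The two pointers line up at about column 198 in the crop, within about 0.5 mm. The pin lies in the tray, and the arm is still with the spring load steady.

```bash
python3 -c "
from plant import *
print(sign_off())"
```

```text
the job is handed in; nothing more can be done
None
```

The job is done and handed in at about 17 s of the 51 s allowed; `sign_off` reports no verdict.

- **Pin:** I pulled it straight out and released it in the tray. It first stood upright, so I tipped it over with the closed fingertips. The last top view shows it lying inside the walls, about 40 mm from the tray's centre and clear of the fingers.
- **Slide:** I gripped the knob at a 35 N setting with the jaws along the travel and pulled the slide out to the mark. I handed the job in while still holding it.
- **Mark:** In the last wrist picture the two pointers line up to about 0.5 mm, against the 5 mm allowed. This was read by eye, because the network found only the clamp tip in that picture and no slide pointer.
- **Steadiness:** The arm was still, with a steady force of about 10 N along the travel. The opening read 20.4 mm on a 22 mm knob, so the fingers were closed on it.
- **Bystanders:** The top-view estimates for the oil bottle and the objective differ from the start by about 9 mm and 3 mm. I put this down to network scatter, since the arm never went near either one.

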